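# Push the sample carrier under the reader's sprung flap

### The arm

A 7-joint arm with a two-finger parallel gripper is mounted at the origin on the work surface. World frame = base frame: x ahead of the robot, y to its left, z up, the work surface at z = 0. Lengths are in m, angles in rad, forces in N, time in s.
With the tool pointing down it reaches from about 0.4 to 0.85 m from the base axis. Payload 10.4 kg.
Tool frame: the origin (TCP) lies midway between the tips of the shut fingers; the grasp point (between the pads) lies 19 mm behind it; x points along the fingers, z is the direction in which the jaws open and shut, and the axes are right-handed (so a half turn about x gives the same grasp; the last joint's range is limited). The gripper opens to 87 mm and grips with 3 to 60 N. Pads are 19 mm wide; open, the fingers measure 117 mm over their backs; the gripper's body (75 mm by 190 mm) begins 51 mm behind the grasp point.
Start: joints at [1.12, 0.332, -0.065, 1.46, 0.022, 1.35, -0.088], TCP at [0.259, -0.569, 0.191] pointing down, gripper open.
Joint ranges: [-2.6, 2.6], [-0.5, 2.12], [-1.47, 1.34], [0.16, 2.42], [-1.27, 4.41], [0.06, 2.06], [-2.6, 2.6]. Speed limits (rad/s): [2.22, 2.22, 2.79, 2.79, 3.14, 3.14, 3.14].

### API

Orientations are given as a unit quaternion [x, y, z, w].
In Python, from bench import read_state, camera, camera_params, close_job gives the robot as it stands.
- The arm moves only by the tool arm_command, never from a script. Its argument "targets" is a list of rows, each a list of 7 numbers: the closure in counts, from 0 (fully open) to 255 (shut), then the shift along the tool's x, y, z in mm, then the turn, a rotation vector about the tool's x, y, z in rad. A call has 1 to 10 rows; each row is the pose to reach, as a shift and turn from the pose commanded when the call began, along the tool's axes at that moment; what a row does not reach only later rows make up. A row lasts 1/10 s, in which the tool goes at most 50 mm and 8.59 degrees, less where a joint would pass 70% of its speed; a pose out of reach is approached as far as the arm can. A call with a gripper value outside its range is refused whole. The fingers move at their own pace and stop on an object; "newtons" is the grip in N (left out, the last holds). Time passes only in rows, so rows that repeat a pose let the fingers close. It gives the time, the measured TCP pose, the force and the opening at its end, in the units of the state.
- read_state(): the state, without advancing time (a new reading comes with each control period).
- camera(name): name is "scene" or "top" or "wrist"; returns the picture (384x512x3 uint8, red, green, blue); there is no depth.
- camera_params(name): a dict with "intrinsics" (3x3 intrinsics, pixels), "xyz" and "orientation" of the camera in the world; the wrist camera has in their place "mount" (4x4, takes a point from camera to tool coordinates, whose origin is the TCP and whose axes are the tool frame's). Camera axes: x right, y down, z forward; pixel columns grow to the right and rows downward; lengths in m; the calibration is good to about 2 mm. A picture is of the moment at which its call begins: read the wrist's pose just before it. camera_params takes no time and is no camera call.
- close_job(): hands the job in, once; it reports no verdict.
The state is a dict: "time": time; "joint_positions": joint angles; "joint_vel": joint speeds; "joint_torque": joint torques, N m; "ee_pos": TCP position; "eef_rot": TCP orientation; "ft_force": force on the tool from outside, world axes, zero at the start; "torque": the same for the moment, N m; "width": finger opening in m.
Only numpy, scipy, OpenCV 4.12 (cv2) and the standard library are available. Lean on these libraries where they do the work, as an engineer would, in place of code of your own. Each camera call takes 0.05 s, during which the arm holds its last target.

### The job

Load the sample reader: with one fingertip press the flap's paddle down and keep the flap open, while the other fingertip pushes the sample carrier along its lane under the flap until it is fully home against the end stop. Then let the flap spring shut behind the carrier's block. Only push and press: do not lift or tip the carrier, and leave the other things on the bench where they stand.

Things in the scene. Friction and masses are not known exactly. Their poses are not given: they have to be found in the camera images.
- reader: White box-shaped sample reader, 140 deep x 180 wide x 78 high, fixed to the bench, with a flat aluminium loading lane in front. Origin: on the bench, under the centre of the tunnel mouth in its front face; z up, x points into the tunnel, y to the left when facing the mouth. It stands turned about z. The tunnel is 41 wide, its roof 31 above the bench. All 'reader x, y' below are in this frame, mm.
- lane (a point): Middle of the lane's floor, 6 above the bench, at reader (-102.5, 0). The lane runs from reader x = -205 to 0 between two guide rails (inner faces at y = -20 and +20, 4 thick, tops 16 above the bench).
- end_stop (a point): Centre of the end stop's face inside the tunnel, at reader (+58, 0), 17 above the bench.
- shaft (a point): Middle of the flap's hinge shaft: radius 4, parallel to reader x along the left of the lane, axis at reader y = +34, 42 above the bench. Its two posts, at reader x = -201 and -13, are 12 wide (y = 28 to 40) and reach 49 above the bench.
- flap_angle (a joint): Opening angle of the flap, rad: 0 shut, stop at 0.75. The flap is a rocker on the shaft: skirt on the right, paddle on the left. Pressing the paddle down raises the skirt; a spring shuts it (about 2 N at the paddle's middle to start, about 4 N at 0.55). Pushing the skirt along the lane does not open it. From 0.42 on the carrier's block passes under the skirt; 0.5 to 0.65 is comfortable.
- skirt (a point): Middle of the lower edge of the flap's skirt, a dark steel plate that closes the mouth: reader x = -8 to -3 and, when shut, y = -22 to +10, lower edge 18 above the bench. The point turns with the flap.
- flap: The rocking flap (skirt and paddle in one). Its paddle: flat dark steel plate 185 long (reader x = -190 to -5), 52 wide, 4 thick, from the shaft out to the left (reader y = 36 to 86). Origin on the shaft's axis at reader (0, 34); axes turn with the flap, those of the reader when shut. A fingertip can slide along it in x while pressing: its height does not change along x.
- paddle_top (a point): Point on the paddle's top face, half-way along it (reader x = -97.5), 40 from the shaft (reader y about +72). Shut, the paddle slopes up to the left by 0.3 rad, outer edge 58 above the bench. At flap angle 0.3 it is level, top 44 above the bench; at 0.55 it slopes down to the left by 0.25 rad and this point is 34 above the bench (36 at 33 from the shaft).
- carrier: Loose aluminium sample carrier, about 0.3 kg, in the lane with 2 mm play each side. Origin: underside, below the centre of its block; x points to the tunnel, z up. Block 50 long (x = -25 to +25), 36 wide, 22 high, two amber windows on top. Behind it a flat stem, 14 wide and 8 high, ends in an upright push plate. The shut flap fits over the stem once the block is right inside.
- carrier_front (a point): Centre of the front face of the carrier's block, 11 above its underside; at reader x = +58 when fully home against the end stop.
- push_plate (a point): Centre of the rear face of the carrier's push plate, 36 above the carrier's underside. The plate is 50 wide, 6 thick and reaches 64 above the bench; its rear face is 83 behind the carrier's origin, at reader x = -50 when fully home. The stem between block and plate is free below the shut skirt.
- vial: Bystander: small glass vial with white cap, 24 across, 45 high, right of the lane. Origin: underside centre.
- weigh_jar: Bystander: small amber jar with black cap, 40 across, 50 high, right of the lane. Origin: underside centre.
- dish: Bystander: shallow white dish, 80 across, 18 high, left of the paddle. Origin: underside centre.
- stopper: Bystander: reddish-brown rubber stopper standing on its narrow end, 28 across, 28 high, left of the paddle. Origin: underside centre.
- reagent: Bystander: amber reagent bottle, 72 across, 150 high, on the left of the bench. Origin: underside centre.
- wash_bottle: Bystander: white plastic bottle, 66 across, 160 high, on the right of the bench. Origin: underside centre.
- flask: Bystander: conical glass flask, 76 across, 113 high, on the left of the bench. Origin: underside centre.

How it is judged:
On the way:
1. a finger presses the paddle and holds the flap open while the front of the carrier passes under it (value of joint flap_angle above 0.3 rad and contact force between the fingers and flap above 0.3 N and x of carrier_front in the frame of reader between 0.005 and 0.05 m), for 0.1 s.
At the end, for the whole second after the job is handed in: The carrier is at rest in the tunnel with its front within 4 mm of the end stop (site carrier_front at reader x above 54 mm), lying on the lane, and the flap is shut behind its block (joint below 0.06 rad) (x of carrier_front in the frame of reader above 0.054 m and z of carrier_front in the frame of reader below 0.022 m and value of joint flap_angle below 0.06 rad and linear speed of carrier below 0.01 m/s); the robot touches nothing.
It fails at once if the carrier is lifted or tipped (12 mm up or 0.25 rad) (height (world z) of carrier above 0.018 m or angle between carrier's own z axis and vertical above 0.25 rad).
It fails at once if a bystander is moved by more than 20 mm or knocked over (distance of any of vial, weigh_jar, dish, stopper, reagent, wash_bottle, flask from where it was at the start of the episode above 0.02 m or angle between any of vial, weigh_jar, dish, stopper, reagent, wash_bottle, flask's own z axis and vertical above 0.4 rad).
It also fails if it takes over 40 s, if anything falls off the work surface, if the arm or the gripper's body presses on something with over 40 N, if the wrist force passes 120 N, or if a joint passes its speed limit or range.

## Working session

There is one attempt and no reset: what is moved stays moved. The work goes in short steps, Python scripts to look and compute and a tool call to move; the robot and the scene stay as the last step left them, time stands still between calls to the robot, and variables do not carry over. Pictures are saved under pics/ and viewed, and the job is handed in when it is done.

Besides the shell and the picture viewer there is one more tool, called after "Call:" as name([rows], argument=value, ...), one row to a line, values as JSON. arm_command: Moves the arm, as the interface text tells. Its arguments: {"type":"object","properties":{"targets":{"type":"array"},"newtons":{"type":"number"}},"required":["targets"]}

```bash
ls; mkdir -p pics; python3 - <<'E'
from bench import *
import cv2
s=read_state(); print(s)
for n in ("scene","top","wrist"):
    im=camera(n); cv2.imwrite(f"pics/{n}0.png",im[:,:,::-1]); print(n,camera_params(n))
E
```

```text
pics
{'time': 0.0, 'joint_positions': array([ 1.12041783,  0.33284783, -0.06469006,  1.46098524,  0.02161046,
        1.34991763, -0.08852466]), 'joint_vel': array([-6.89885122e-04, -9.87788972e-04, -3.34883043e-05,  5.98887714e-04,
       -7.77595117e-04, -2.45508659e-04,  1.35523147e-04]), 'joint_torque': array([-9.06305081e-05, -6.23254037e+01,  2.46494956e-02, -3.89892089e+01,
       -6.12396165e-02,  3.97563726e-02,  1.88801864e-04]), 'ee_pos': array([ 0.25907252, -0.56827094,  0.18994801]), 'eef_rot': array([ 0.38273222,  0.59518564, -0.38222408,  0.59428516]), 'ft_force': array([0.89306887, 0.59042599, 0.71203268]), 'torque': array([ 0.04646117, -0.00190641,  0.01346782]), 'width': 0.0871541565438336}
scene {'intrinsics': array([[399.74413452,   0.        , 250.86730958],
       [  0.        , 399.74413452, 194.76323502],
       [  0.        ,   0.        ,   1.        ]]), 'xyz': array([ 1.18584142, -0.75088647,  0.89244865]), 'orientation': array([ 0.85343134,  0.30729511, -0.13453805, -0.39890372])}
top {'intrinsics': array([[398.27373235,   0.        , 255.53299411],
       [  0.        , 398.27373235, 193.33119065],
       [  0.        ,   0.        ,   1.        ]]), 'xyz': array([ 0.36007082, -0.02778615,  1.17899547]), 'orientation': array([ 0.71496799, -0.68965621,  0.08245073, -0.07998102])}
wrist {'intrinsics': array([[274.40464389,   0.        , 257.24243596],
       [  0.        , 274.40464389, 189.83649291],
       [  0.        ,   0.        ,   1.        ]]), 'mount': array([[ 7.64407434e-04, -2.46427674e-01,  9.69160883e-01,
        -1.94930937e-01],
       [ 2.94107590e-04, -9.69161069e-01, -2.46427953e-01,
         6.80424406e-02],
       [ 9.99999665e-01,  4.73408931e-04, -6.68357677e-04,
        -5.72336825e-04],
       [ 0.00000000e+00,  0.00000000e+00,  0.00000000e+00,
         1.00000000e+00]])}
```

View pics/scene0.png

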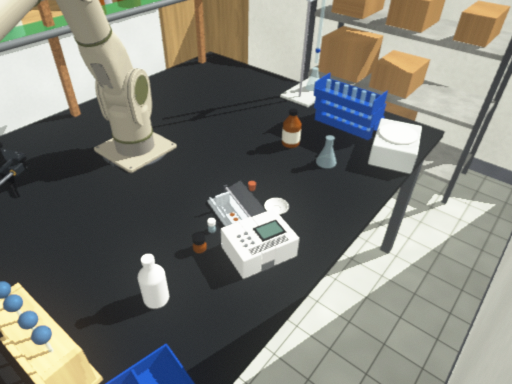

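View pics/top0.png

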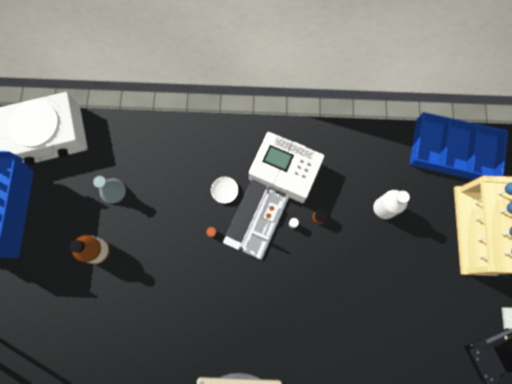

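View pics/wrist0.png

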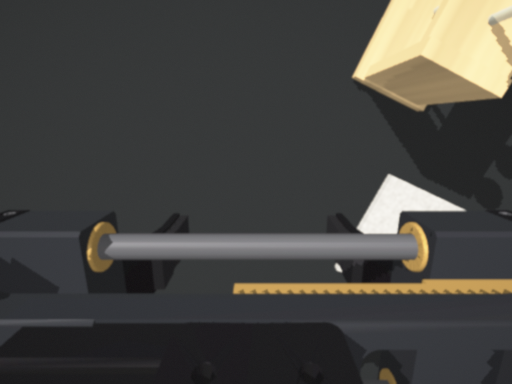

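The top view shows the reader at about (287,165) and the lane running from (275,195) to (250,250). The paddle is to its left. The stopper (211,232) and dish (225,190) are on the left, and the vial (294,223) and jar (319,217) on the right. I'll enlarge it.

```bash
python3 - <<'E'
import cv2
im=cv2.imread("pics/top0.png"); c=im[120:270,190:340]
cv2.imwrite("pics/topz.png",cv2.resize(c,(600,600),interpolation=cv2.INTER_CUBIC))
im=cv2.imread("pics/scene0.png"); c=im[170:280,180:310]
cv2.imwrite("pics/scenez.png",cv2.resize(c,(780,660),interpolation=cv2.INTER_CUBIC)[:600])
E
```

```text
(no output)
```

View pics/topz.png

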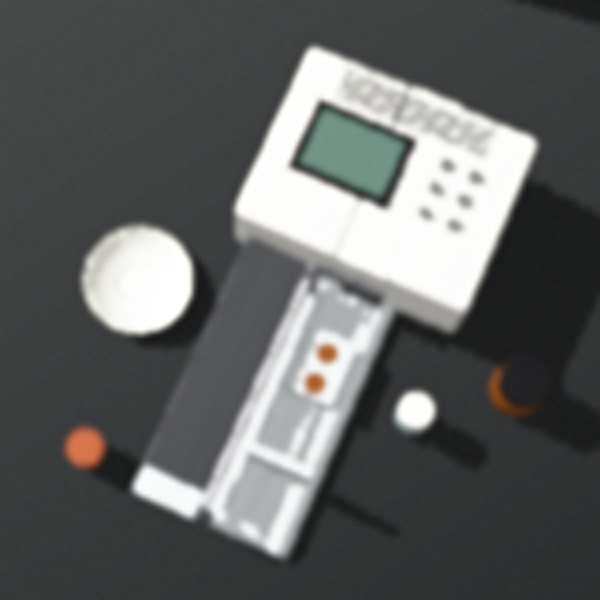

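View pics/scenez.png

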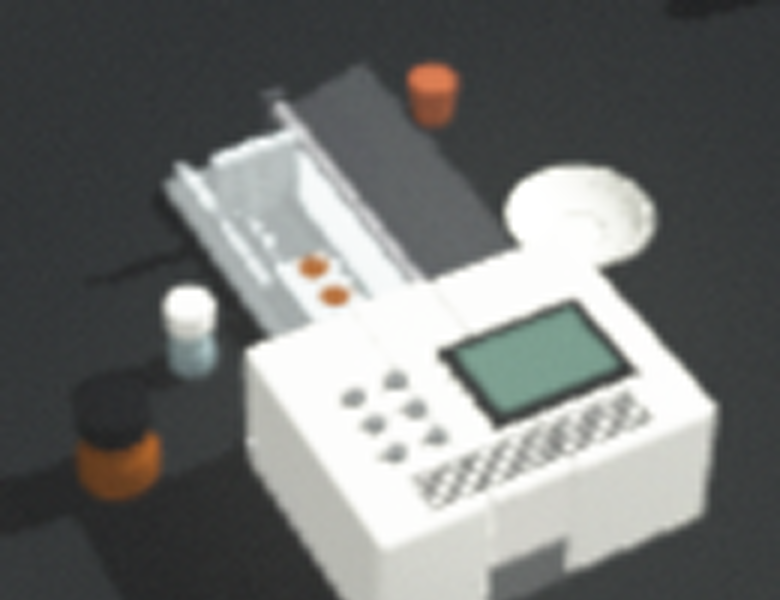

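Nothing stands in the way. The stopper is just off the outer corner of the paddle and the vial is to the right of the rail. Next I'll measure the reader corners, the plate and the bystanders.

```bash
cat > h.py <<'E'
import numpy as np, cv2
from scipy.spatial.transform import Rotation as R
from bench import *
def ray(n,uv,pose=None):
    p=camera_params(n); uv=np.atleast_2d(np.array(uv,float))
    d=np.c_[uv,np.ones(len(uv))]@np.linalg.inv(p["intrinsics"]).T
    if "mount" in p:
        M=p["mount"]; Rt=R.from_quat(pose[1]).as_matrix()
        return Rt@M[:3,3]+pose[0], d@(Rt@M[:3,:3]).T
    return p["xyz"], d@R.from_quat(p["orientation"]).as_matrix().T
def onz(n,uv,z,pose=None):
    o,d=ray(n,uv,pose); return o+d*((z-o[2])/d[:,2])[:,None]
def proj(n,P,pose=None):
    p=camera_params(n); P=np.atleast_2d(P)
    if "mount" in p:
        M=p["mount"];Rt=R.from_quat(pose[1]).as_matrix(); Rc=Rt@M[:3,:3]; o=Rt@M[:3,3]+pose[0]
    else: Rc=R.from_quat(p["orientation"]).as_matrix(); o=p["xyz"]
    c=(P-o)@Rc; q=c@p["intrinsics"].T; return q[:,:2]/q[:,2:]
E
python3 - <<'E'
from h import *
z=lambda a:np.array(a)/4-0.375+[190,120]
c=onz("top",z([(312,46),(537,142),(455,332),(237,212)]),.078)
print("reader top corners BL BR FR FL",c.round(4))
for i,j in((0,1),(1,2),(2,3),(3,0)): print(np.linalg.norm(c[i]-c[j]),np.degrees(np.arctan2(*(c[j]-c[i])[1::-1])))
# contour for front edge
print("amber", onz("top",z([(327,353),(315,383)]),.028).round(4))
print("plate top ends", onz("top",z([(250,455),(308,478)]),.064).round(4))
print("lane ends", onz("top",z([(212,518),(288,555),(392,300)]),.016).round(4))
print("bystanders dish,vial,jar,stopper", onz("top",z([(138,280),(415,411),(520,385),(85,447)]),.03).round(4))
s=read_state(); print(R.from_quat(s["eef_rot"]).as_matrix().round(3))
E
```

```text
reader top corners BL BR FR FL [[ 0.8077 -0.0561  0.078 ]
 [ 0.7396 -0.2217  0.078 ]
 [ 0.5962 -0.1631  0.078 ]
 [ 0.6785 -0.0058  0.078 ]]
0.17910344177917067 -112.36087394982296
0.1548701768266449 157.78641034162442
0.17760256754240225 62.376859945095056
0.13860616825623273 -21.266398739440287
amber [[ 0.5876 -0.0752  0.028 ]
 [ 0.5649 -0.067   0.028 ]]
plate top ends [[ 0.5056 -0.0215  0.064 ]
 [ 0.4909 -0.0627  0.064 ]]
lane ends [[ 0.465   0.0046  0.016 ]
 [ 0.4404 -0.0514  0.016 ]
 [ 0.6323 -0.1233  0.016 ]]
bystanders dish,vial,jar,stopper [[ 0.6372  0.0665  0.03  ]
 [ 0.5466 -0.1403  0.03  ]
 [ 0.5686 -0.2169  0.03  ]
 [ 0.5115  0.0982  0.03  ]]
[[-0.     0.91   0.415]
 [ 0.001  0.415 -0.91 ]
 [-1.    -0.    -0.001]]
```

Call:
arm_command([
  [79,-10,429,-423,0.81,0,0],
  [79,-10,429,-423,0.81,0,0],
  [79,-10,429,-423,0.81,0,0],
  [79,-10,429,-423,0.81,0,0],
  [79,-10,429,-423,0.81,0,0],
  [79,-10,429,-423,0.81,0,0],
  [79,-10,429,-423,0.81,0,0],
  [79,-10,429,-423,0.81,0,0],
  [79,-10,429,-423,0.81,0,0],
  [79,-10,429,-423,0.81,0,0],
], newtons=20)

```text
time: 1.15
ee_pos: [0.4346, -0.1082, 0.199]
eef_rot: [-0.586, -0.396, 0.586, -0.396]
ft_force: [0.8, -0.5, 0.8]
width: 0.0603
```

```bash
python3 - <<'E'
from h import *
s=read_state(); M=R.from_quat(s["eef_rot"]).as_matrix(); print(M.round(3), s["ee_pos"], s["joint_positions"].round(2))
print(((np.array([.474,-.005,.2])-s["ee_pos"])@M*1000).round(1), "yaw of tool y",np.degrees(np.arctan2(M[1,1],M[0,1])))
E
```

```text
[[ 0.     0.928 -0.373]
 [-0.001 -0.373 -0.928]
 [-1.     0.     0.   ]] [ 0.43464847 -0.10822172  0.19903017] [ 0.6  -0.05 -0.44  1.87 -0.02  1.31 -1.79]
[  -1.    -2.  -110.4] yaw of tool y -21.90981851190348
```

Call:
arm_command([
  [79,0,0,-50,0,0,0],
  [79,0,0,-98,0,0,0],
  [79,0,0,-98,0,0,0],
  [79,0,0,-98,0,0,0],
])

```text
time: 1.55
ee_pos: [0.471, -0.0183, 0.1987]
eef_rot: [-0.585, -0.397, 0.586, -0.397]
ft_force: [0.2, -1.2, 0.2]
width: 0.0599
```

```bash
python3 - <<'E'
from h import *
s=read_state(); print(s["ee_pos"],s["eef_rot"],s["joint_positions"].round(2),s["width"])
np.save("w1.npy",np.r_[s["ee_pos"],s["eef_rot"]])
im=camera("wrist"); cv2.imwrite("pics/w1.png",im[:,:,::-1]); cv2.imwrite("pics/w1z.png",cv2.resize(im[:,:,::-1],(800,600),interpolation=cv2.INTER_CUBIC))
E
```

```text
[ 0.47101116 -0.0183162   0.19868701] [-0.58521871 -0.39677302  0.58551483 -0.39656351] [ 0.49  0.02 -0.55  1.81  0.01  1.32 -2.01] 0.0598623439975763
```

View pics/w1z.png

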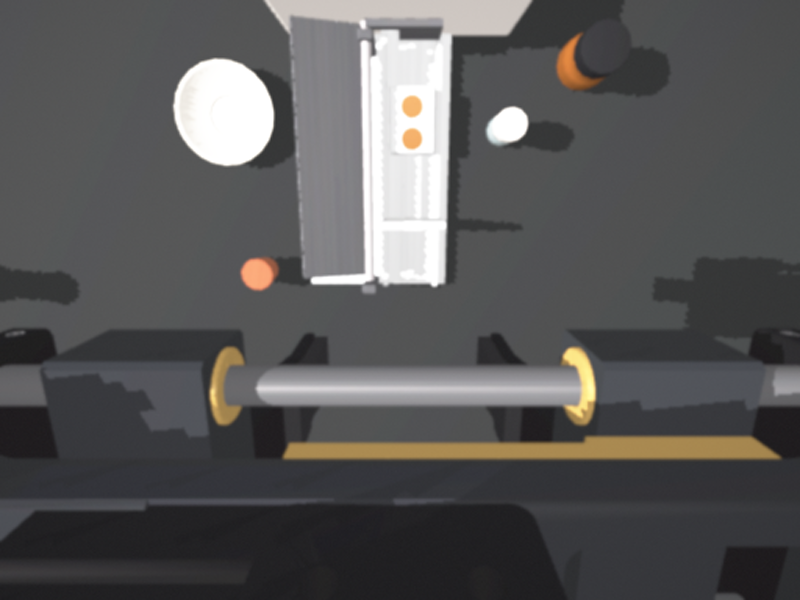

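The wrist view shows the whole lane: its near end at row about 285, the push plate at row about 225, the ambers at (412,105) and (412,138), and the shaft along column about 367. I'll pick points in an enlargement.

```bash
python3 - <<'E'
import cv2
im=cv2.imread("pics/w1.png"); c=im[0:190,180:300]
cv2.imwrite("pics/w1c.png",cv2.resize(c[95:190],(720,570),interpolation=cv2.INTER_CUBIC))
cv2.imwrite("pics/w1d.png",cv2.resize(c[0:95],(720,570),interpolation=cv2.INTER_CUBIC))
E
```

```text
(no output)
```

View pics/w1c.png

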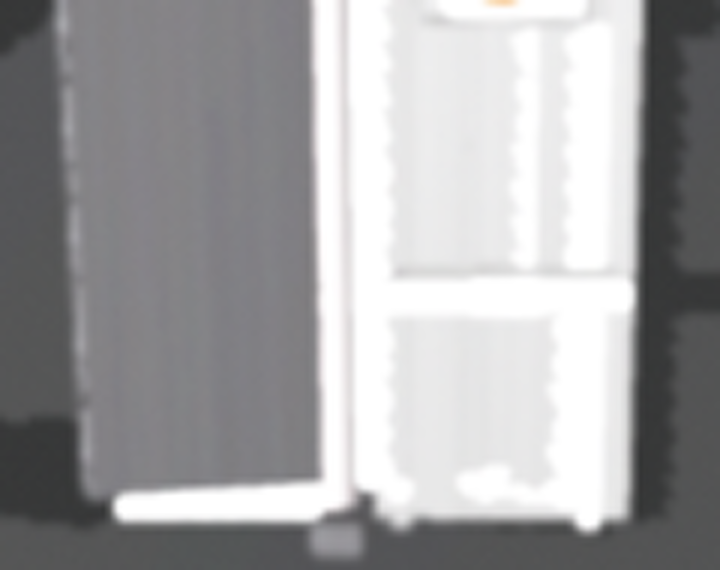

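View pics/w1d.png

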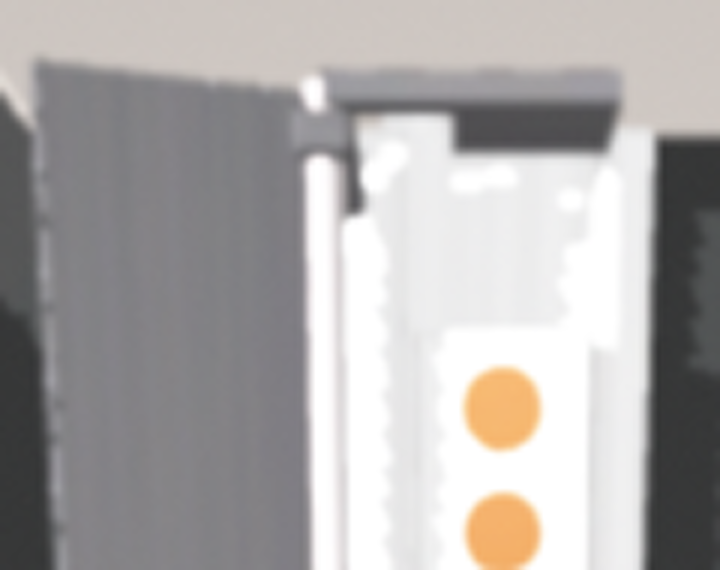

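```bash
python3 - <<'E'
from h import *
w=np.load("w1.npy"); P=(w[:3],w[3:])
c=lambda a:(np.array(a,float)+.5)/6-.5+[180,95]
d=lambda a:(np.array(a,float)+.5)/6-.5+[180,0]
o=lambda p,z:onz("wrist",p,z,P)
pn=o(c([(337,540)]),.049)[0]; pf=o(d([(320,132)]),.049)[0]
print("posts",pn,pf,np.linalg.norm(pf-pn))
ax=(pf-pn)[:2]; ax/=np.linalg.norm(ax); print("yaw",np.degrees(np.arctan2(ax[1],ax[0])))
# shaft axis lines z~.046 top
sh=o(np.r_[c([(340,480)]),d([(323,160)])],.046); v=(sh[1]-sh[0]); print("shaft",sh,np.degrees(np.arctan2(v[1],v[0])))
ra=o(np.r_[c([(632,500)]),d([(653,135)])],.016); v=(ra[1]-ra[0]); print("rail R outer",ra,np.degrees(np.arctan2(v[1],v[0])))
def frame(org,yaw):
    e=np.array([np.cos(yaw),np.sin(yaw)]); n=np.array([-e[1],e[0]])
    return lambda p:np.c_[(p[:,:2]-org)@e,(p[:,:2]-org)@n].round(4)*1000
for yaw in (np.arctan2(ax[1],ax[0]),):
    e=np.array([np.cos(yaw),np.sin(yaw)]); n=np.array([-e[1],e[0]])
    org=(pn[:2]+pf[:2])/2+.107*e-.034*n; print("origin",org)
    f=frame(org,yaw)
    print("shaft(y34)",f(sh)); print("rail(y-24)",f(ra))
    print("plate rear/front/left/right",f(o(c([(515,313),(515,275),(390,295),(635,295)]),.064)))
    print("lane near end",f(o(c([(590,525),(630,518)]),.012)))
    print("ambers",f(o(d([(503,408),(503,532)]),.028)))
    print("block corners",f(o(d([(445,328),(588,328)]),.028)))
    print("paddle near edge corner (58 high, y86,x-190)",f(o(c([(90,497)]),.058)), "far x-5", f(o(d([(35,62)]),.058)))
    print("skirt top edge", f(o(d([(320,75),(620,75)]),.046)))
    z=lambda a:np.array(a)/4-0.375+[190,120]
    print("top view reader corners",f(onz("top",z([(312,46),(537,142),(237,212)]),.078)))
    print("top view: lane ends",f(onz("top",z([(288,555)]),.012)),"plate",f(onz("top",z([(250,455),(308,478)]),.064)),"amber",f(onz("top",z([(327,353),(315,383)]),.028)))
    np.save("fr.npy",np.r_[org,yaw])
E
```

```text
posts [0.46910902 0.01369261 0.049     ] [ 0.64320697 -0.05621668  0.049     ] 0.18760971463602902
yaw -21.878001045846293
shaft [[ 0.48050908  0.00843888  0.046     ]
 [ 0.6395966  -0.05501903  0.046     ]] -21.74640411296626
rail R outer [[ 0.44618706 -0.04883704  0.016     ]
 [ 0.62789689 -0.12066077  0.016     ]] -21.567204061012667
origin [ 0.64278232 -0.09268491]
shaft(y34) [[-188.3   33.4]
 [ -17.    33.8]]
rail(y-24) [[-198.8  -32.6]
 [  -3.4  -31.5]]
plate rear/front/left/right [[-150.9   -3.4]
 [-143.4   -3.3]
 [-147.4   21.4]
 [-147.3  -27.1]]
lane near end [[-205.7  -23.2]
 [-204.   -32.6]]
ambers [[-57.3  -1. ]
 [-81.4  -1.2]]
block corners [[-42.2  10.9]
 [-42.2 -18.2]]
paddle near edge corner (58 high, y86,x-190) [[-189.6   84.5]] far x-5 [[-4.8 84.4]]
skirt top edge [[ -2.8  34.1]
 [ -2.6 -22. ]]
top view reader corners [[139.4  95.4]
 [137.9 -83.7]
 [  0.8  94. ]]
top view: lane ends [[-202.9  -37. ]] plate [[-153.8   14.9]
 [-152.1  -28.8]] amber [[-57.7  -4.3]
 [-81.8  -5.1]]
```

The frame is consistent: post spacing 188 (187.6 measured), yaw -21.9°, and skirt, paddle corners and back corners all within about 5 mm. The plate rear is at reader x ≈ -151. Next I go above reader (-172, 32).

Call:
arm_command([
  [79,0,15,-20,0,0,0],
  [79,30,15,-20,0,0,0],
  [79,70,15,-20,0,0,0],
  [79,110,15,-20,0,0,0],
  [79,110,15,-20,0,0,0],
  [79,110,15,-20,0,0,0],
])

```text
time: 2.2
ee_pos: [0.4923, -0.0073, 0.0896]
eef_rot: [-0.586, -0.396, 0.586, -0.395]
ft_force: [0.4, 0.1, 1.1]
width: 0.0601
```

```bash
cat >> h.py <<'E'
def rd(p):
    f=np.load("fr.npy");a=f[2]; e=np.array([np.cos(a),np.sin(a)]); n=np.array([-e[1],e[0]]); q=np.array(p[:2])-f[:2]
    return np.array([q@e,q@n,p[2]])*1000
def w3(x,y,z):
    f=np.load("fr.npy");a=f[2]; e=np.array([np.cos(a),np.sin(a)]); n=np.array([-e[1],e[0]]); q=f[:2]+(x*e+y*n)/1000
    return np.r_[q,z/1000]
def rep():
    s=read_state(); M=R.from_quat(s["eef_rot"]).as_matrix()
    print("t",s["time"],"reader TCP",rd(s["ee_pos"]).round(1),"yaw y",np.degrees(np.arctan2(M[1,1],M[0,1])).round(2),"tilt",M[2].round(4),"F",s["ft_force"].round(2),"w",round(s["width"],4),"q",s["joint_positions"].round(2))
    return s
E
python3 - <<'E'
from h import *
s=rep()
im=camera("wrist"); cv2.imwrite("pics/w2.png",cv2.resize(im[:,:,::-1],(800,600),interpolation=cv2.INTER_CUBIC))
im=camera("scene"); cv2.imwrite("pics/s2.png",cv2.resize(im[150:280,160:310,::-1],(690,598),interpolation=cv2.INTER_CUBIC))
E
```

```text
t 2.2 reader TCP [-171.5   23.1   89.6] yaw y -22.0 tilt [-1.e+00 -6.e-04  3.e-04] F [0.41 0.05 1.07] w 0.0601 q [ 0.45  0.17 -0.57  1.9   0.1   1.1  -2.11]
```

View pics/w2.png

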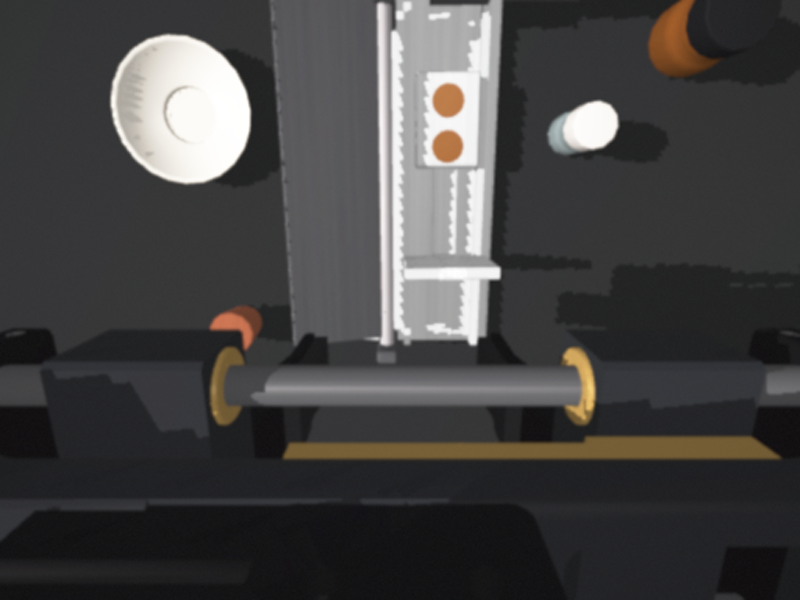

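View pics/s2.png

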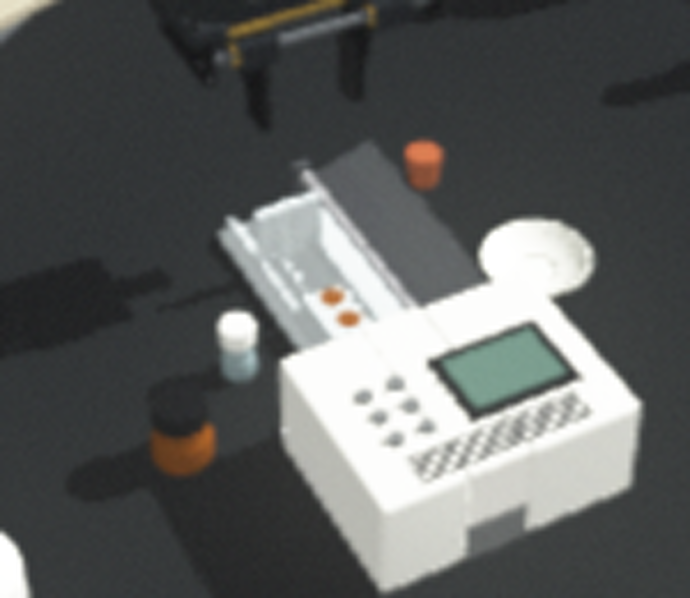

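```bash
python3 - <<'E'
from h import *
s=rep(); P=(s["ee_pos"],s["eef_rot"]); M=R.from_quat(P[1]).as_matrix()
T=np.array([P[0]+M@np.array([0,0,k]) for k in(-.0375,.0375)])
print([rd(t) for t in T])
q=proj("scene",T); print("scene zoom",(q-[160,150])*4.6)
print("wrist zoom",proj("wrist",T,P)*800/512)
q=proj("scene",[w3(-201,34,49),w3(-151,20,64),w3(-190,86,58),w3(0,0,78)]);print("chk",(q-[160,150])*4.6)
q=proj("wrist",[w3(-201,34,49),w3(-151,20,64),w3(-190,86,58)],P);print("chk",q*800/512)
E
```

```text
t 2.3 reader TCP [-170.2   24.1   91.2] yaw y -21.96 tilt [-1.e+00  3.e-03 -7.e-04] F [-0.32  1.05 -0.03] w 0.0597 q [ 0.45  0.17 -0.57  1.9   0.1   1.09 -2.11]
[array([-170.18735268,   61.638206  ,   91.20584587]), array([-170.28964778,  -13.36170786,   91.15628726])]
scene zoom [[353.49850675 128.51518028]
 [257.47401298 159.38633257]]
wrist zoom [[326.26582643 332.22137768]
 [482.73088228 332.30365874]]
chk [[300.8400586  162.14857266]
 [313.76683051 190.80457043]
 [370.88913083 140.14811768]
 [390.5025114  316.65766657]]
chk [[387.51001526 358.45103487]
 [412.09038484 281.12297549]
 [294.90051524 346.43452179]]
```

```bash
python3 - <<'E'
from h import *
im=camera("scene")[:,:,::-1]; c=im[145:195,190:260]; c=np.clip(c.astype(float)*2.2,0,255).astype(np.uint8)
cv2.imwrite("pics/s3.png",cv2.resize(c,(770,550),interpolation=cv2.INTER_CUBIC))
im=camera("wrist")[:,:,::-1]; c=im[190:300,170:350]; c=np.clip(c.astype(float)*2.5,0,255).astype(np.uint8)
cv2.imwrite("pics/w3.png",cv2.resize(c,(792,484),interpolation=cv2.INTER_CUBIC))
E
```

```text
(no output)
```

View pics/s3.png

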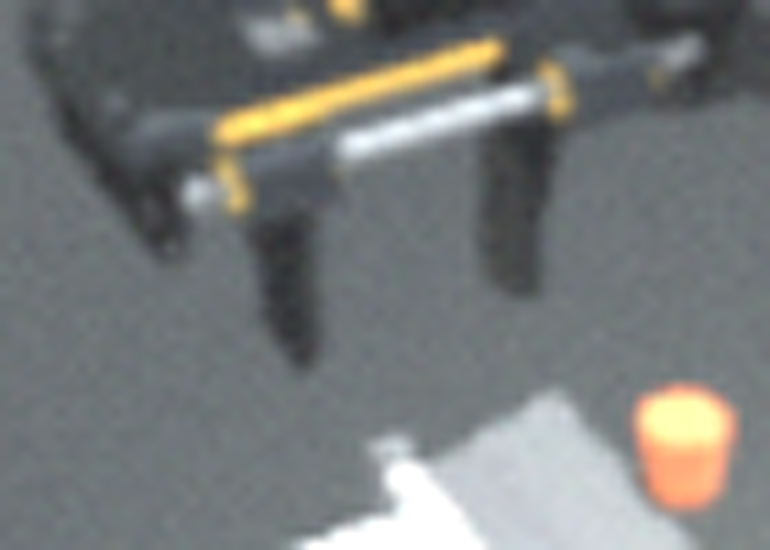

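View pics/w3.png

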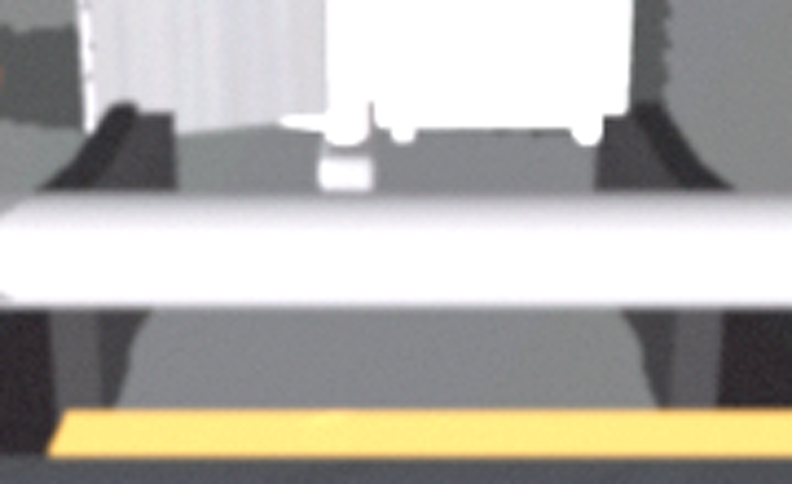

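Both views show the fingertips nearer the palm than the TCP would suggest: about 6 px higher in the scene view. I'll triangulate them.

```bash
python3 - <<'E'
from h import *
s=rep(); P=(s["ee_pos"],s["eef_rot"]); M=R.from_quat(P[1]).as_matrix()
def tri(a,b):
    (o1,d1),(o2,d2)=ray("scene",a),ray("wrist",b,P); d1=d1[0]/np.linalg.norm(d1);d2=d2[0]/np.linalg.norm(d2)
    t=np.linalg.lstsq(np.c_[d1,-d2],o2-o1,rcond=None)[0]; p,q=o1+t[0]*d1,o2+t[1]*d2
    return (p+q)/2,np.linalg.norm(p-q)
for a,b in (((237.3,171.6),(207,216)),((217.5,178.2),(308,216.8))):
    p,e=tri(a,b); print("tool",((p-P[0])@M*1000).round(1),"reader",rd(p).round(1),"miss mm",(e*1000).round(1))
E
```

```text
t 2.4 reader TCP [-170.4   24.4   91. ] yaw y -21.93 tilt [-1.0e+00  3.3e-03 -7.0e-04] F [-0.11 -0.71  0.22] w 0.0603 q [ 0.45  0.17 -0.57  1.9   0.1   1.09 -2.12]
tool [-33.8   9.8 -33.2] reader [-160.6   57.5  124.8] miss mm 1.8
tool [-27.6   5.8  32.5] reader [-164.7   -8.2  118.6] miss mm 2.5
```

The tips sit about 28 mm behind the TCP at this opening, roughly 6 mm uncertain. So I'll find paddle contact by force and by camera, not by assuming a height. First a sideways correction, then down in stages.

Call:
arm_command([
  [79,0,-2,-8,0,0,0],
  [79,30,-2,-8,0,0,0],
  [79,30,-2,-8,0,0,0],
  [79,30,-2,-8,0,0,0],
])

```text
time: 2.8
ee_pos: [0.4935, 0.0023, 0.0594]
eef_rot: [-0.586, -0.396, 0.586, -0.396]
ft_force: [-0.1, -0.1, -0.2]
width: 0.06
```

```bash
python3 - <<'E'
from h import *
s=rep()
im=camera("wrist")[:,:,::-1]; cv2.imwrite("pics/w4.png",cv2.resize(im[:260,120:360],(720,780))[:600])
im=camera("scene")[:,:,::-1]; c=im[145:225,190:290]; c=np.clip(c.astype(float)*1.8,0,255).astype(np.uint8)
cv2.imwrite("pics/s4.png",cv2.resize(c,(750,600),interpolation=cv2.INTER_CUBIC))
E
```

```text
t 2.8 reader TCP [-174.    32.5   59.4] yaw y -21.87 tilt [-1.e+00 -6.e-04  1.e-04] F [-0.13 -0.05 -0.16] w 0.06 q [ 0.43  0.21 -0.57  1.93  0.13  1.03 -2.16]
```

View pics/w4.png

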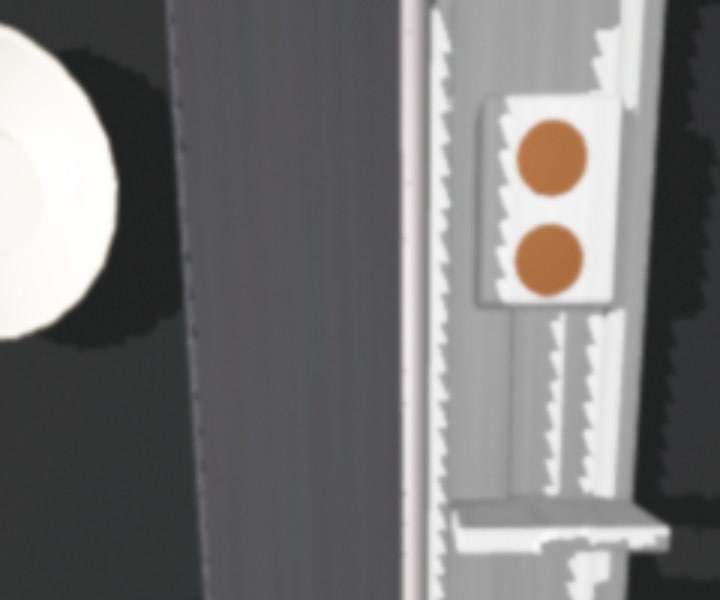

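View pics/s4.png

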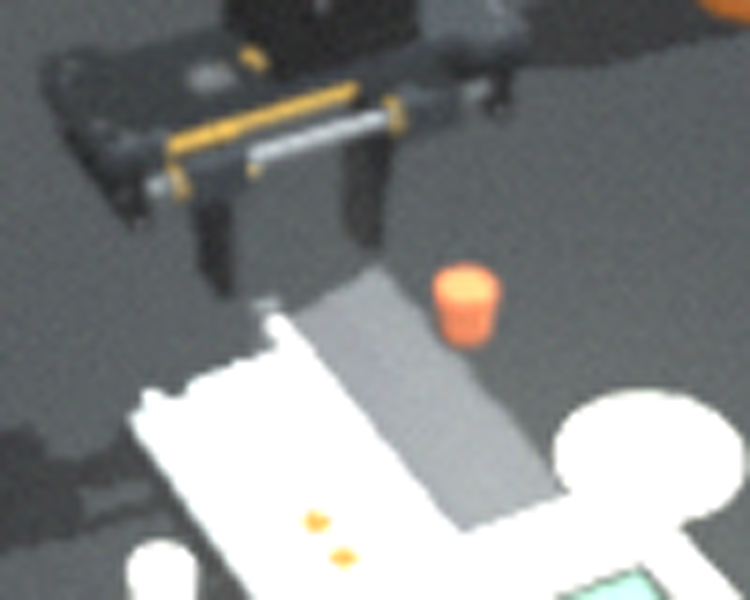

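Call:
arm_command([
  [79,10,2,0,0,0,0],
  [79,20,2,0,0,0,0],
  [79,20,2,0,0,0,0],
])

```text
time: 3.2
ee_pos: [0.4943, 0.001, 0.0374]
eef_rot: [-0.585, -0.396, 0.587, -0.395]
ft_force: [-1.1, -0.0, -0.2]
width: 0.0599
```

```bash
python3 - <<'E'
from h import *
s=rep()
im=camera("wrist")[:,:,::-1]; c=im[130:260,150:370];c=np.clip(c.astype(float)*1.8,0,255).astype(np.uint8); cv2.imwrite("pics/w5.png",cv2.resize(c,(792,468)))
im=camera("scene")[:,:,::-1]; c=im[145:225,190:290]; c=np.clip(c.astype(float)*1.8,0,255).astype(np.uint8)
cv2.imwrite("pics/s5.png",cv2.resize(c,(750,600),interpolation=cv2.INTER_CUBIC))
E
```

```text
t 3.2 reader TCP [-172.7   31.7   37.4] yaw y -21.91 tilt [-1.0e+00 -2.3e-03  8.0e-04] F [-1.06 -0.02 -0.23] w 0.0599 q [ 0.42  0.25 -0.56  1.95  0.16  0.99 -2.17]
```

View pics/w5.png

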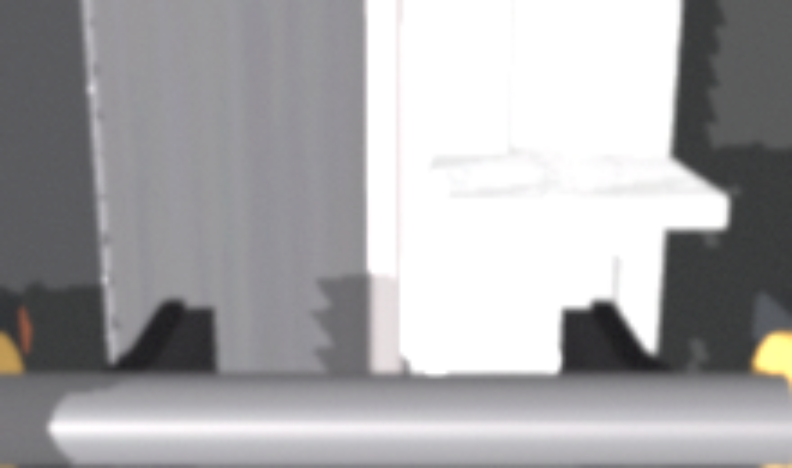

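View pics/s5.png

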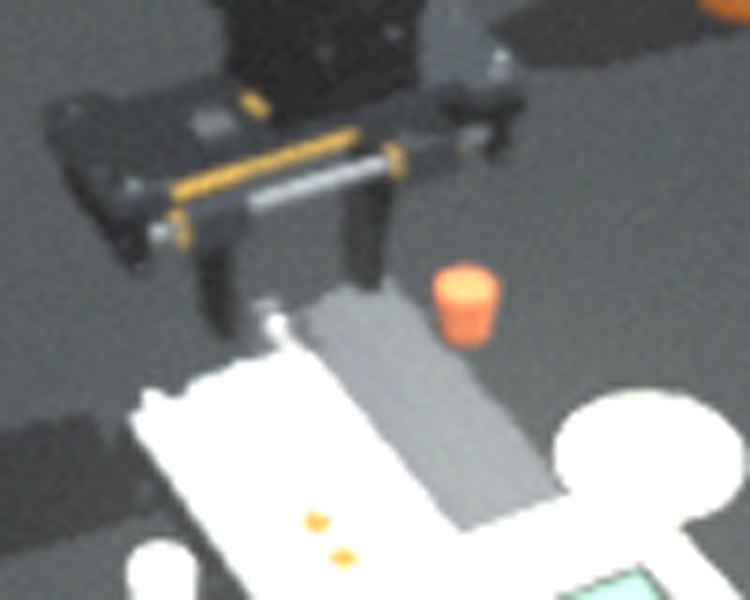

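There's still no contact with the TCP at 37, so the tips really are retracted. I'll go down in smaller steps.

Call:
arm_command([
  [79,5,0,0,0,0,0],
  [79,8,0,0,0,0,0],
  [79,8,0,0,0,0,0],
])

```text
time: 3.6
ee_pos: [0.4951, 0.0012, 0.0305]
eef_rot: [-0.586, -0.396, 0.586, -0.396]
ft_force: [-0.3, 0.3, 0.4]
width: 0.0602
```

Call:
arm_command([
  [79,5,0,0,0,0,0],
  [79,5,0,0,0,0,0],
])

```text
time: 3.8
ee_pos: [0.495, 0.0011, 0.0253]
eef_rot: [-0.586, -0.396, 0.586, -0.396]
ft_force: [0.0, 0.2, -0.2]
width: 0.0599
```

Call:
arm_command([
  [79,5,0,0,0,0,0],
  [79,5,0,0,0,0,0],
])

```text
time: 4.0
ee_pos: [0.4957, 0.0013, 0.0207]
eef_rot: [0.586, 0.396, -0.586, 0.396]
ft_force: [0.6, -0.2, 2.4]
width: 0.0603
```

```bash
python3 - <<'E'
from h import *
s=rep()
im=camera("wrist")[:,:,::-1]; c=im[0:260,150:370];c=np.clip(c.astype(float)*1.5,0,255).astype(np.uint8); cv2.imwrite("pics/w6.png",cv2.resize(c,(507,600)))
im=camera("scene")[:,:,::-1]; c=im[145:225,190:290]; c=np.clip(c.astype(float)*1.8,0,255).astype(np.uint8)
cv2.imwrite("pics/s6.png",cv2.resize(c,(750,600),interpolation=cv2.INTER_CUBIC))
E
```

```text
t 4.0 reader TCP [-171.5   32.4   20.7] yaw y -21.9 tilt [-1.e+00  4.e-04 -3.e-04] F [ 0.64 -0.18  2.35] w 0.0603 q [ 0.41  0.27 -0.56  1.96  0.18  0.96 -2.19]
```

View pics/w6.png

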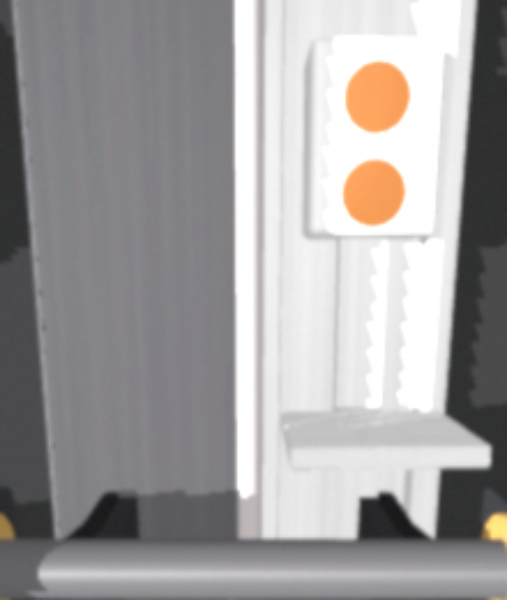

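View pics/s6.png

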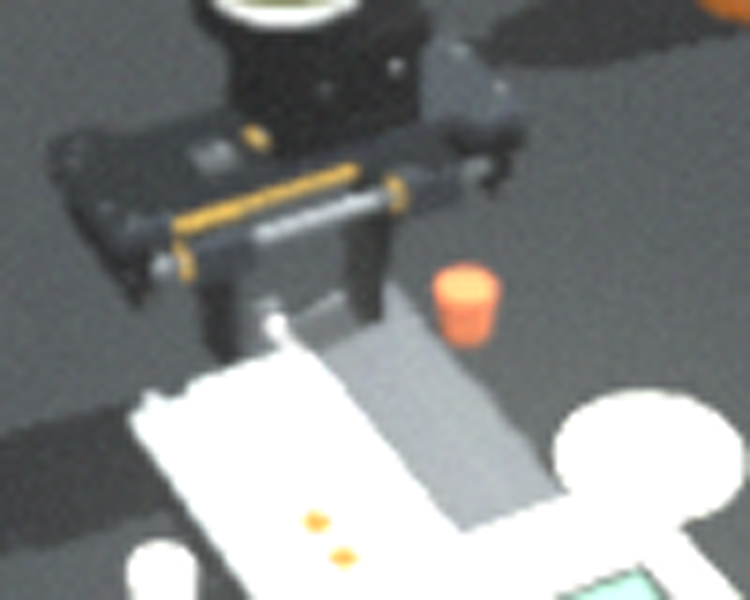

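Contact: 2.4 N with the TCP at about 21, so the tips are about 32 mm above the TCP. Opening the flap to 0.55 means a TCP at about 5–6. The gripper body would then be about 75 mm up, clear of the 64 mm plate.

Call:
arm_command([
  [79,4,0,0,0,0,0],
  [79,8,0,0,0,0,0],
  [79,8,0,0,0,0,0],
])

```text
time: 4.4
ee_pos: [0.4957, 0.0014, 0.0127]
eef_rot: [0.586, 0.396, -0.586, 0.396]
ft_force: [1.5, 2.0, 4.0]
width: 0.0601
```

Call:
arm_command([
  [79,3,0,0,0,0,0],
  [79,6,0,0,0,0,0],
  [79,6,0,0,0,0,0],
])

```text
time: 4.7
ee_pos: [0.4956, 0.0012, 0.0067]
eef_rot: [0.586, 0.396, -0.586, 0.396]
ft_force: [0.9, 1.8, 4.6]
width: 0.06
```

```bash
python3 - <<'E'
from h import *
s=rep()
im=camera("wrist")[:,:,::-1]; c=im[0:260,150:370];c=np.clip(c.astype(float)*1.5,0,255).astype(np.uint8); cv2.imwrite("pics/w7.png",cv2.resize(c,(507,600)))
im=camera("scene")[:,:,::-1]; c=im[145:225,190:290]; c=np.clip(c.astype(float)*1.5,0,255).astype(np.uint8)
cv2.imwrite("pics/s7.png",cv2.resize(c,(750,600),interpolation=cv2.INTER_CUBIC))
im=camera("top")[:,:,::-1]; c=im[170:270,190:310]; cv2.imwrite("pics/t7.png",cv2.resize(c,(720,600),interpolation=cv2.INTER_CUBIC))
E
```

```text
t 4.7 reader TCP [-171.6   32.3    6.7] yaw y -21.9 tilt [-1.e+00  3.e-04 -2.e-04] F [0.86 1.78 4.58] w 0.06 q [ 0.4   0.3  -0.55  1.97  0.19  0.93 -2.2 ]
```

View pics/w7.png

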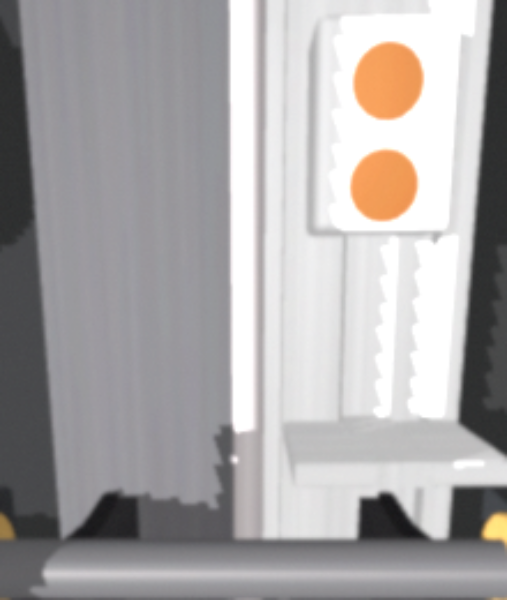

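View pics/s7.png

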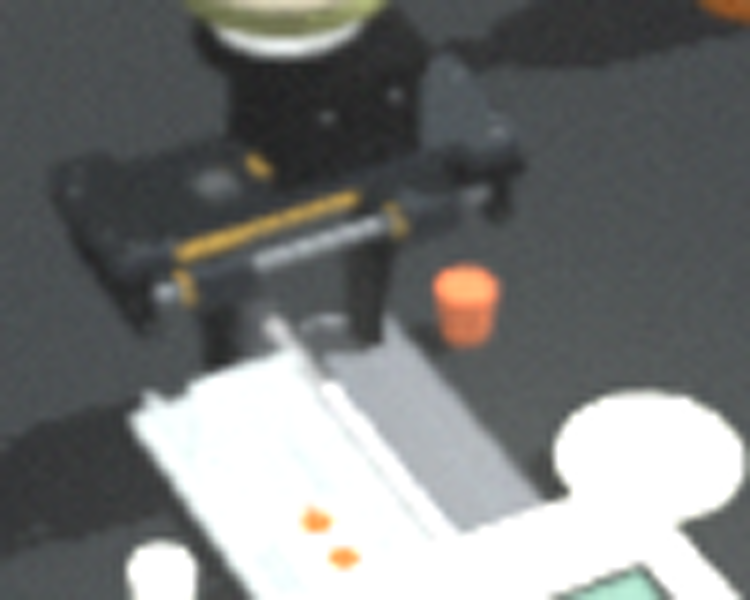

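View pics/t7.png

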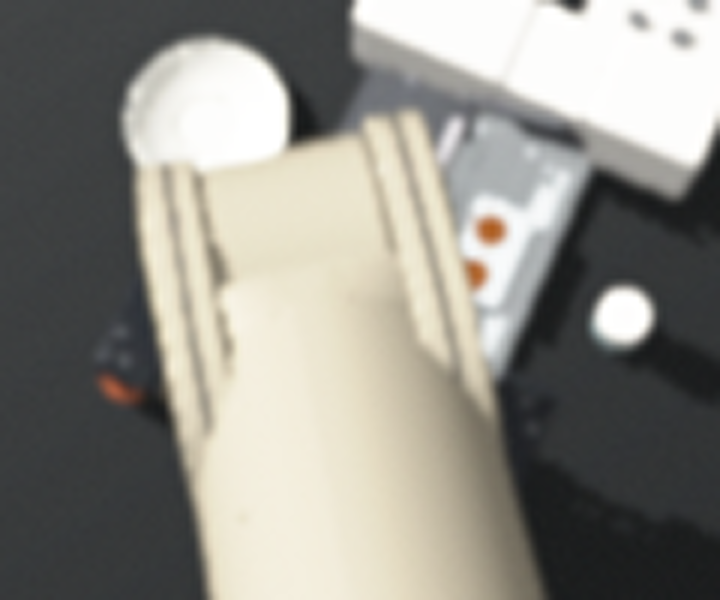

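The paddle now slopes down, the carrier hasn't moved, and the pushing finger is behind the plate. I'll estimate the flap angle from the paddle's outer edge.

```bash
cat >> h.py <<'E'
def flap(uv,P):
    o,d=ray("wrist",uv,P); o=rd(o); f=np.load("fr.npy");a=f[2]
    d=d[0]; dx=np.array([d[0]*np.cos(a)+d[1]*np.sin(a),-d[0]*np.sin(a)+d[1]*np.cos(a),d[2]])
    best=[]
    for ph in np.arange(0,.8,.01):
        y=34+52*np.cos(ph)+16*np.sin(ph); z=42-52*np.sin(ph)+16*np.cos(ph)
        t=(z-o[2])/dx[2]; best.append((abs(o[1]+t*dx[1]-y),round(ph,2),(o[0]+t*dx[0]).round(1)))
    return min(best)
E
python3 - <<'E'
from h import *
s=rep(); P=(s["ee_pos"],s["eef_rot"]); k=507/220
for uv in ((33,300),(45,400),(60,510),(27,100)): print(flap((uv[0]/k+150,uv[1]/k),P))
print("w6-style check of plate top rear/front edge", [rd(p) for p in onz("wrist",[(390/k+150,460/k),(390/k+150,422/k)],.064,P)])
E
```

```text
t 4.85 reader TCP [-171.6   32.3    7. ] yaw y -21.9 tilt [-1.e+00  3.e-04 -2.e-04] F [1.92 1.27 5.53] w 0.06 q [ 0.4   0.3  -0.55  1.97  0.19  0.93 -2.2 ]
(np.float64(0.030412669133355053), np.float64(0.39), np.float64(-110.1))
(np.float64(0.09861576663601568), np.float64(0.43), np.float64(-136.5))
(np.float64(0.01846006225576957), np.float64(0.5), np.float64(-169.3))
(np.float64(0.008831492479146164), np.float64(0.49), np.float64(-62.5))
w6-style check of plate top rear/front edge [array([-144.72663271,    1.03280951,   64.        ]), array([-135.87355087,    1.52593147,   64.        ])]
```

Flap at about 0.45 by this rough measure. I'll press 3 mm deeper, then start pushing 40 mm and check before the block reaches the skirt.

Call:
arm_command([
  [79,3,0,0,0,0,0],
  [79,3,6,0,0,0,0],
  [79,3,12,0,0,0,0],
  [79,3,18,0,0,0,0],
  [79,3,24,0,0,0,0],
  [79,3,30,0,0,0,0],
  [79,3,36,0,0,0,0],
  [79,3,40,0,0,0,0],
  [79,3,40,0,0,0,0],
])

```text
time: 5.75
ee_pos: [0.532, -0.0136, 0.0036]
eef_rot: [-0.585, -0.396, 0.586, -0.395]
ft_force: [-2.4, 1.8, 4.6]
width: 0.0598
```

```bash
python3 - <<'E'
from h import *
s=rep()
im=camera("wrist")[:,:,::-1]; c=im[0:260,150:370];c=np.clip(c.astype(float)*1.5,0,255).astype(np.uint8); cv2.imwrite("pics/w8.png",cv2.resize(c,(507,600)))
im=camera("scene")[:,:,::-1]; c=im[145:225,190:290]; c=np.clip(c.astype(float)*1.5,0,255).astype(np.uint8)
cv2.imwrite("pics/s8.png",cv2.resize(c,(750,600),interpolation=cv2.INTER_CUBIC))
E
```

```text
t 5.75 reader TCP [-132.3   32.1    3.6] yaw y -21.89 tilt [-1.0e+00 -2.1e-03  5.0e-04] F [-2.41  1.85  4.59] w 0.0598 q [ 0.4   0.37 -0.53  1.88  0.23  0.95 -2.19]
```

View pics/w8.png

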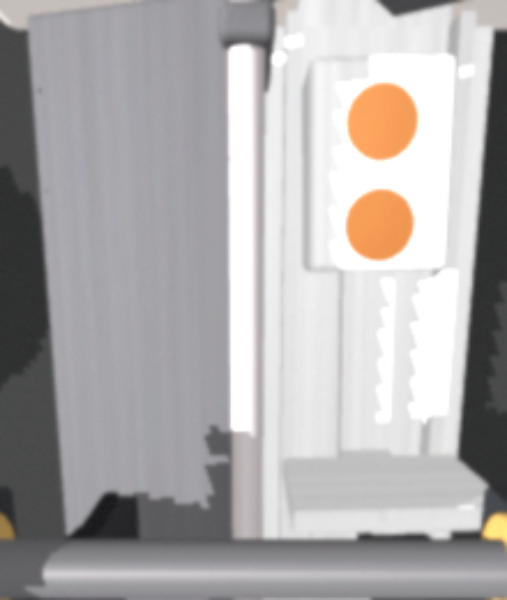

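View pics/s8.png

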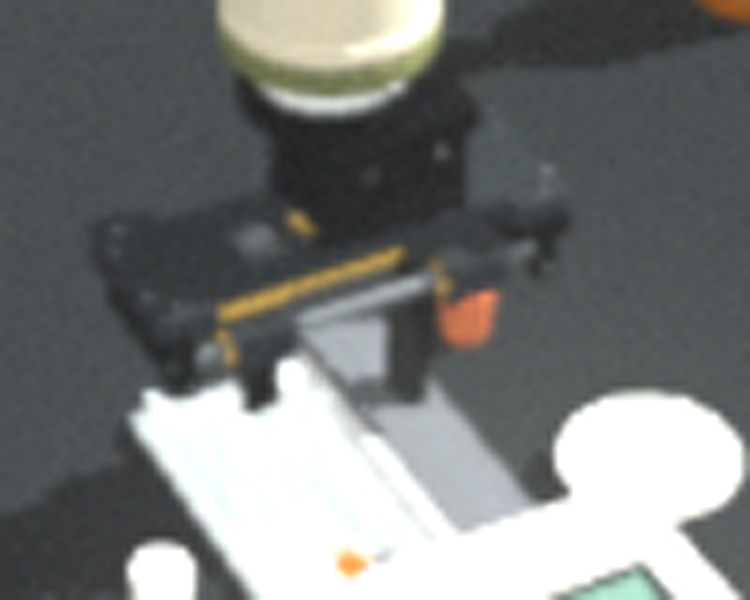

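The block has moved up close to the mouth and the skirt's raised edge shows at (400,5). I'll measure carrier x and flap angle before going through.

```bash
python3 - <<'E'
from h import *
s=rep(); P=(s["ee_pos"],s["eef_rot"]); k=507/220
for uv in ((35,100),(47,300),(55,400),(65,510)): print(flap((uv[0]/k+150,uv[1]/k),P))
a=[rd(p) for p in onz("wrist",[(382/k+150,121/k),(380/k+150,225/k)],.028,P)]; print("ambers",a,"carrier x",(a[0][0]+a[1][0])/2,"front",(a[0][0]+a[1][0])/2+25)
print("post far top z49",rd(onz("wrist",[(246/k+150,22/k)],.049,P)[0]))
E
```

```text
t 5.85 reader TCP [-132.2   32.     3.7] yaw y -21.88 tilt [-1.0e+00 -1.6e-03  6.0e-04] F [-2.18  1.14  4.61] w 0.0603 q [ 0.4   0.37 -0.53  1.88  0.23  0.95 -2.19]
(np.float64(0.0933179283420742), np.float64(0.6), np.float64(-22.5))
(np.float64(0.10118296692063211), np.float64(0.58), np.float64(-71.0))
(np.float64(0.011148518938767893), np.float64(0.58), np.float64(-98.0))
(np.float64(0.1292929953060593), np.float64(0.59), np.float64(-130.4))
ambers [array([-2.77413392e+01,  8.06682267e-04,  2.80000000e+01]), array([-52.12132856,  -0.78405989,  28.        ])] carrier x -39.9313338909271 front -14.9313338909271
post far top z49 [-13.3686636   33.50026649  49.        ]
```

Flap at 0.58, with the carrier front at about -15 and 73 mm left to go. I'll push 60 mm through.

Call:
arm_command([
  [79,0,7,0,0,0,0],
  [79,0,14,0,0,0,0],
  [79,0,21,0,0,0,0],
  [79,0,28,0,0,0,0],
  [79,0,35,0,0,0,0],
  [79,0,42,0,0,0,0],
  [79,0,49,0,0,0,0],
  [79,0,56,0,0,0,0],
  [79,0,60,0,0,0,0],
  [79,0,60,0,0,0,0],
])

```text
time: 6.85
ee_pos: [0.5877, -0.036, 0.0035]
eef_rot: [-0.585, -0.396, 0.586, -0.395]
ft_force: [-2.1, 3.2, 5.1]
width: 0.0601
```

```bash
python3 - <<'E'
from h import *
s=rep()
im=camera("wrist")[:,:,::-1]; c=im[0:260,150:370];c=np.clip(c.astype(float)*1.5,0,255).astype(np.uint8); cv2.imwrite("pics/w9.png",cv2.resize(c,(507,600)))
im=camera("scene")[:,:,::-1]; c=im[145:225,190:290]; c=np.clip(c.astype(float)*1.3,0,255).astype(np.uint8)
cv2.imwrite("pics/s9.png",cv2.resize(c,(750,600),interpolation=cv2.INTER_CUBIC))
E
```

```text
t 6.85 reader TCP [-72.2  32.1   3.5] yaw y -21.89 tilt [-1.e+00 -2.e-03  5.e-04] F [-2.07  3.24  5.06] w 0.0601 q [ 0.39  0.48 -0.5   1.73  0.26  1.   -2.16]
```

View pics/w9.png

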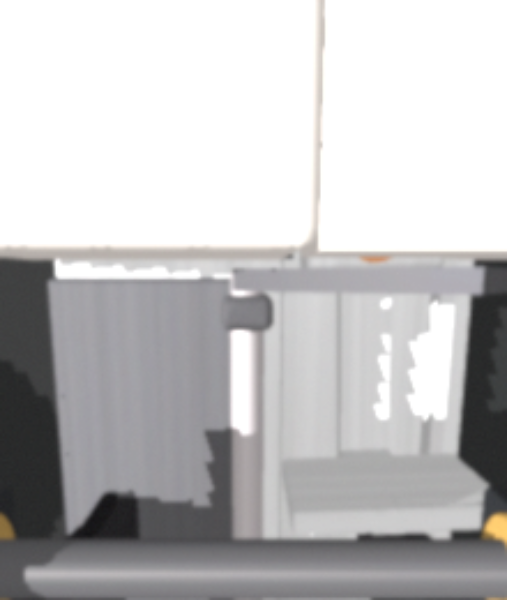

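View pics/s9.png

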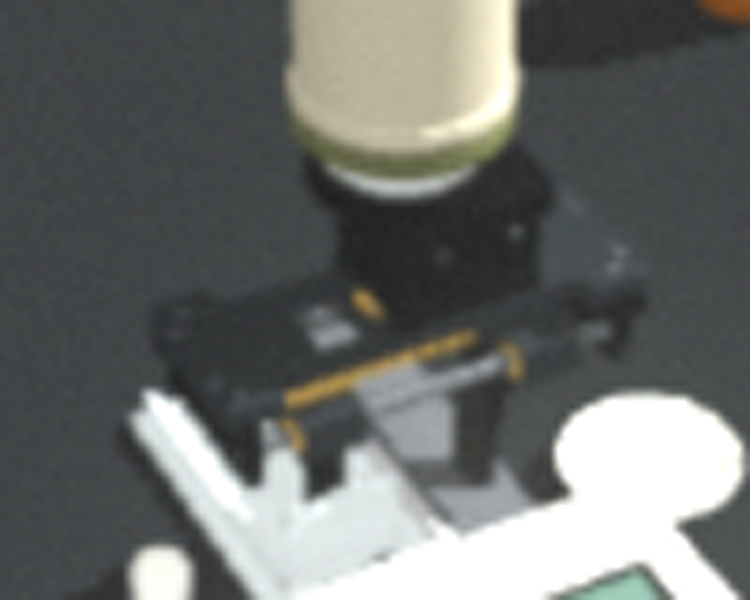

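The carrier is still against the finger and the flap is still open. Now the last 13 mm in small steps, watching the push force.

Call:
arm_command([
  [79,0,4,0,0,0,0],
  [79,0,8,0,0,0,0],
  [79,0,10,0,0,0,0],
  [79,0,10,0,0,0,0],
])

```text
time: 7.35
ee_pos: [0.5965, -0.0395, 0.0035]
eef_rot: [-0.585, -0.397, 0.587, -0.395]
ft_force: [-4.4, 3.7, 6.5]
width: 0.0602
```

Call:
arm_command([
  [79,0,1,0,0,0,0],
  [79,0,1,0,0,0,0],
])

```text
time: 7.55
ee_pos: [0.5971, -0.0397, 0.0035]
eef_rot: [-0.585, -0.397, 0.587, -0.395]
ft_force: [-6.2, 2.8, 7.5]
width: 0.0599
```

Call:
arm_command([
  [79,0,1,0,0,0,0],
  [79,0,1,0,0,0,0],
])

```text
time: 7.75
ee_pos: [0.5976, -0.0399, 0.0035]
eef_rot: [-0.585, -0.397, 0.587, -0.395]
ft_force: [-7.9, 4.7, 8.9]
width: 0.0605
```

Call:
arm_command([
  [79,0,1,0,0,0,0],
  [79,0,1,0,0,0,0],
])

```text
time: 7.95
ee_pos: [0.5976, -0.0399, 0.0034]
eef_rot: [-0.584, -0.397, 0.587, -0.395]
ft_force: [-11.9, 5.5, 12.3]
width: 0.0601
```

Force climbs from TCP x ≈ -62, where I expected home at -59 ± 2. I'll look before deciding whether this is the stop.

```bash
python3 - <<'E'
from h import *
s=rep()
im=camera("wrist")[:,:,::-1]; c=im[80:260,150:370];c=np.clip(c.astype(float)*1.5,0,255).astype(np.uint8); cv2.imwrite("pics/w10.png",cv2.resize(c,(733,600)))
im=camera("scene")[:,:,::-1]; c=im[165:235,200:290]; c=np.clip(c.astype(float)*1.3,0,255).astype(np.uint8)
cv2.imwrite("pics/s10.png",cv2.resize(c,(771,600),interpolation=cv2.INTER_CUBIC))
E
```

```text
t 7.95 reader TCP [-61.6  32.1   3.4] yaw y -21.87 tilt [-1.     -0.0058  0.0015] F [-11.92   5.46  12.26] w 0.0601 q [ 0.38  0.5  -0.49  1.7   0.27  1.02 -2.15]
```

View pics/w10.png

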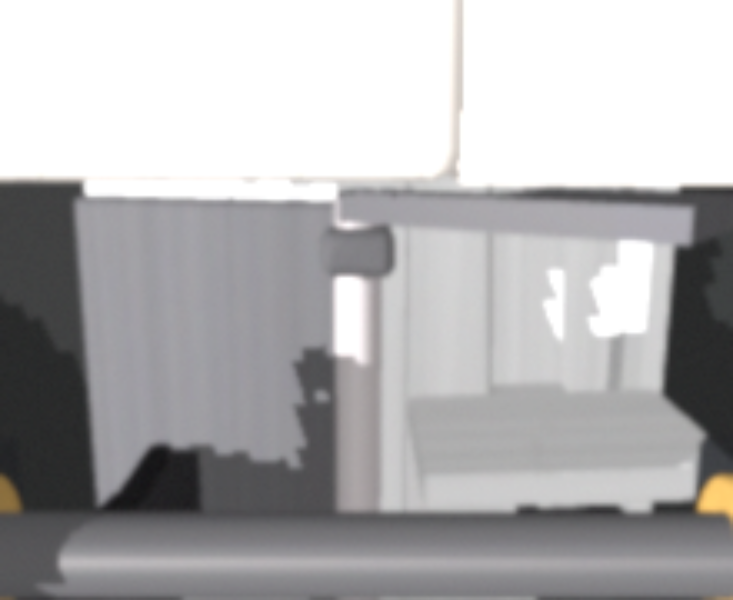

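View pics/s10.png

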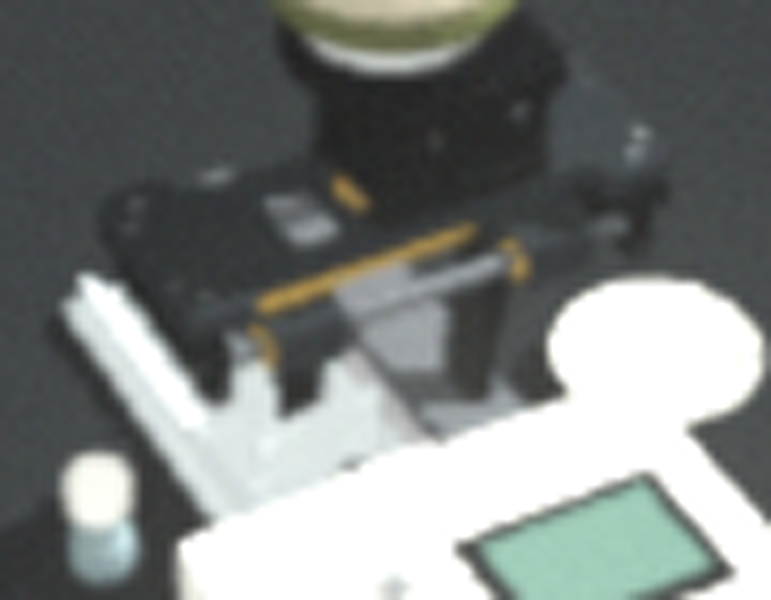

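The skirt, stem and plate are visible, and no amber shows outside the tunnel. I'll measure the plate's top front edge, which should be at x = -44 when home.

```bash
python3 - <<'E'
from h import *
s=rep(); P=(s["ee_pos"],s["eef_rot"]); k=733/220
g=lambda u,v:(u/k+150,v/k+80)
for z in (64,): 
  for r in (462,470,478,500): print(r,[rd(p).round(1) for p in onz("wrist",[g(560,r)],z/1000,P)])
print("post far top -13,34:",rd(onz("wrist",[g(358,240)],.049,P)[0]).round(1))
print("reader front top edge x0:",[rd(p).round(1) for p in onz("wrist",[g(300,180),g(600,186)],.078,P)])
for uv in ((78,210),(88,350),(97,490)): print(flap(g(*uv),P))
im=cv2.imread("pics/w10.png"); print(im[380:515:5,560].mean(1).astype(int))
E
```

```text
t 8.05 reader TCP [-61.6  32.2   3.4] yaw y -21.87 tilt [-1.     -0.0056  0.0015] F [-11.94   4.75  11.95] w 0.0599 q [ 0.38  0.5  -0.49  1.7   0.27  1.02 -2.15]
462 [array([-43.6,   1.9,  64. ])]
470 [array([-44.9,   1.8,  64. ])]
478 [array([-46.2,   1.7,  64. ])]
500 [array([-49.9,   1.5,  64. ])]
post far top -13,34: [-10.9  33.3  49. ]
reader front top edge x0: [array([ 0.3, 40.8, 78. ]), array([-0.4,  2.1, 78. ])]
(np.float64(0.13512264168231525), np.float64(0.62), np.float64(-8.2))
(np.float64(0.07041167834390194), np.float64(0.61), np.float64(-35.0))
(np.float64(0.06045750059563204), np.float64(0.6), np.float64(-63.9))
[201 186 175 172 171 171 170 171 173 174 172 172 174 173 171 171 174 173
 185 200 203 205 205 205 199 161  86]
```

Plate top front edge at -44.5 to -45 and rear at about -51, where home would be -44 and -50. With the force rising and no motion, it is at the stop. I'll back off 12 mm with the flap still held, then check the carrier stayed.

Call:
arm_command([
  [79,0,-3,0,0,0,0],
  [79,0,-6,0,0,0,0],
  [79,0,-10,0,0,0,0],
  [79,0,-14,0,0,0,0],
  [79,0,-14,0,0,0,0],
])

```text
time: 8.55
ee_pos: [0.5883, -0.0363, 0.0046]
eef_rot: [0.586, 0.395, -0.585, 0.396]
ft_force: [2.0, 0.9, 5.2]
width: 0.0605
```

```bash
python3 - <<'E'
from h import *
s=rep(); P=(s["ee_pos"],s["eef_rot"]); k=733/220
im=camera("wrist")[:,:,::-1]; c=im[80:260,150:370];c=np.clip(c.astype(float)*1.5,0,255).astype(np.uint8); c=cv2.resize(c,(733,600)); cv2.imwrite("pics/w11.png",c)
print(c[330:500:5,560].mean(1).astype(int))
g=lambda u,v:(u/k+150,v/k+80)
for r in range(400,470,10): print(r,rd(onz("wrist",[g(560,r)],.064,P)[0]).round(1))
E
```

```text
t 8.55 reader TCP [-71.5  32.1   4.6] yaw y -21.92 tilt [-1.0e+00  2.2e-03 -3.0e-04] F [1.99 0.9  5.23] w 0.0605 q [ 0.39  0.47 -0.5   1.73  0.26  1.   -2.16]
[248 215 190 179 172 171 171 172 171 171 171 171 171 171 173 192 202 202
 205 205 204 202 183 109  35  23  20  23  22  25  28  31  33  33]
400 [-44.3   1.9  64. ]
410 [-45.9   1.8  64. ]
420 [-47.6   1.7  64. ]
430 [-49.2   1.6  64. ]
440 [-50.8   1.6  64. ]
450 [-52.5   1.5  64. ]
460 [-54.1   1.4  64. ]
```

View pics/w11.png

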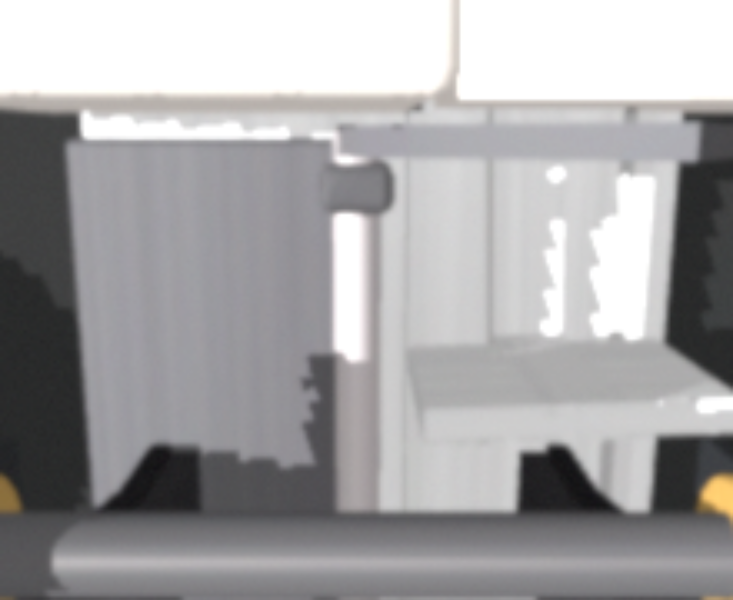

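The carrier stayed: plate edges at -44.8 and -50.8, so the front is at about 57. The finger is clear of the plate. Now I lift so the flap shuts.

Call:
arm_command([
  [79,-8,0,0,0,0,0],
  [79,-16,0,0,0,0,0],
  [79,-24,0,0,0,0,0],
  [79,-40,0,0,0,0,0],
  [79,-80,0,0,0,0,0],
  [79,-120,0,0,0,0,0],
  [79,-170,0,0,0,0,0],
  [79,-170,-60,0,0,0,0],
  [79,-170,-60,0,0,0,0],
])

```text
time: 9.5
ee_pos: [0.529, -0.011, 0.1759]
eef_rot: [0.585, 0.396, -0.585, 0.397]
ft_force: [0.0, -0.1, 0.7]
width: 0.0598
```

```bash
python3 - <<'E'
from h import *
s=rep(); P=(s["ee_pos"],s["eef_rot"]); np.save("w12.npy",np.r_[P[0],P[1]])
im=camera("wrist")[:,:,::-1]; cv2.imwrite("pics/w12r.png",im); c=im[0:170,150:350]; cv2.imwrite("pics/w12.png",cv2.resize(c,(700,595),interpolation=cv2.INTER_CUBIC))
im=camera("scene")[:,:,::-1]; c=im[165:265,190:300]; cv2.imwrite("pics/s12.png",cv2.resize(c,(660,600),interpolation=cv2.INTER_CUBIC))
E
```

```text
t 9.5 reader TCP [-136.    33.4  175.9] yaw y -21.74 tilt [-1.e+00  8.e-04  3.e-04] F [ 0.03 -0.13  0.65] w 0.0598 q [ 0.45  0.17 -0.57  1.71  0.1   1.28 -2.09]
```

View pics/w12.png

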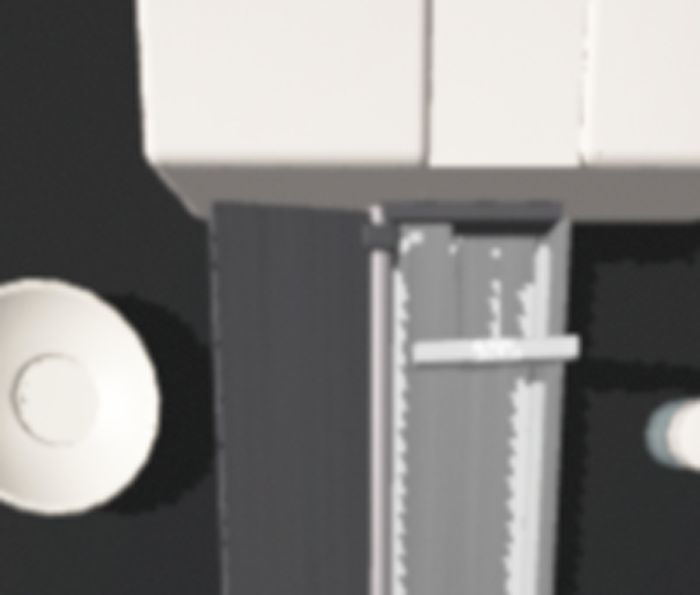

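View pics/s12.png

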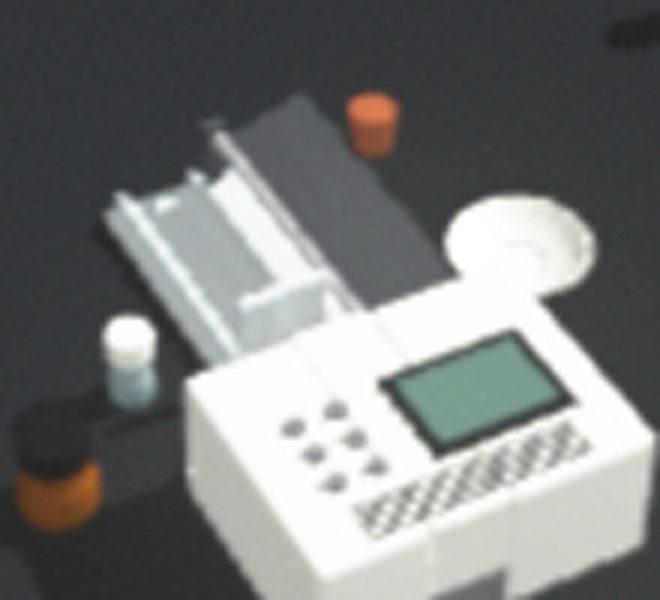

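The flap looks shut. The plate is slightly skewed: left end row 352, right end 347. I'll check the numbers.

```bash
python3 - <<'E'
from h import *
w=np.load("w12.npy"); P=(w[:3],w[3:]); k=3.5
g=lambda u,v:((u+.5)/k-.5+150,(v+.5)/k-.5)
for n,uv in (("rear L",(420,362)),("rear R",(572,356)),("front L",(420,343)),("front R",(572,337)),("mid rear",(495,360)),("mid front",(495,340))):
    print(n,rd(onz("wrist",[g(*uv)],.064,P)[0]).round(1))
print("post -13,34",rd(onz("wrist",[g(380,237)],.049,P)[0]).round(1),"reader front edge top",rd(onz("wrist",[g(500,165)],.078,P)[0]).round(1))
for uv in ((212,210),(216,350),(221,500)): print(flap(g(*uv),P))
s=rep()
E
```

```text
rear L [-51.1  21.7  64. ]
rear R [-49.3 -24.6  64. ]
front L [-45.6  21.7  64. ]
front R [-43.8 -24.3  64. ]
mid rear [-50.5  -1.2  64. ]
mid front [-44.7  -1.   64. ]
post -13,34 [-13.2  34.   49. ] reader front edge top [ 0.4  0.7 78. ]
(np.float64(0.022447262673395585), np.float64(0.42), np.float64(-3.0))
(np.float64(0.04629770130668476), np.float64(0.4), np.float64(-45.9))
(np.float64(0.056932394939067876), np.float64(0.38), np.float64(-95.0))
t 9.6 reader TCP [-134.1   32.3  175. ] yaw y -21.82 tilt [-1.      0.001   0.0011] F [ 0.06 -0.5   0.32] w 0.0601 q [ 0.45  0.18 -0.57  1.71  0.1   1.28 -2.09]
```

Plate middle rear is at -50.5, so the front is at about 57.5. The paddle-edge angle estimate is poorly conditioned from this height, so I'll compare the flap directly with the initial shut image (w1), taking the same points under the same assumptions.

```bash
python3 - <<'E'
from h import *
w=np.load("w12.npy"); P=(w[:3],w[3:]); k=3.5
g=lambda u,v:((u+.5)/k-.5+150,(v+.5)/k-.5)
w1=np.load("w1.npy"); P1=(w1[:3],w1[3:])
d=lambda u,v:((u+.5)/6-.5+180,(v+.5)/6-.5)
for n,a,b,z in (("skirt top right end",(565,204),(622,70),.046),("skirt top left",(385,204),(322,72),.046),("paddle far outer corner",(212,203),(35,62),.058),("paddle inner far",(362,213),(297,92),.05)):
    print(n,"now",rd(onz("wrist",[g(*a)],z,P)[0]).round(1),"start",rd(onz("wrist",[d(*b)],z,P1)[0]).round(1))
# predicted pixel of outer corner and skirt lower-right corner for angles
def rot(y,z,ph): y,z=y-34,z-42; return 34+y*np.cos(ph)+z*np.sin(ph),42-y*np.sin(ph)+z*np.cos(ph)
for ph in(0,.1,.3,.5):
    pts=[w3(-5,*rot(86,58,ph)),w3(-8,*rot(-22,18,ph)),w3(-8,*rot(10,18,ph)),w3(-3,*rot(-22,46,ph))]
    q=proj("wrist",pts,P); print(ph,((q-[150,0])*k).round(0).tolist())
E
python3 - <<'E'
import cv2
im=cv2.imread("pics/w12r.png"); c=im[50:80,250:320]; cv2.imwrite("pics/w12k.png",cv2.resize(cv2.convertScaleAbs(c,alpha=1.6),(770,330),interpolation=cv2.INTER_CUBIC))
E
```

```text
skirt top right end now [ -3.  -23.6  46. ] start [ -1.8 -22.4  46. ]
skirt top left now [-3.2 32.4 46. ] start [-2.3 33.7 46. ]
paddle far outer corner now [-5.5 84.3 58. ] start [-4.8 84.4 58. ]
paddle inner far now [-6.6 39.5 50. ] start [-6.9 38.1 50. ]
0 [[205.0, 200.0], [543.0, 237.0], [449.0, 236.0], [559.0, 203.0]]
0.1 [[204.0, 204.0], [552.0, 233.0], [456.0, 235.0], [560.0, 199.0]]
0.3 [[206.0, 211.0], [566.0, 227.0], [469.0, 232.0], [557.0, 190.0]]
0.5 [[215.0, 218.0], [574.0, 219.0], [478.0, 228.0], [545.0, 182.0]]
```

View pics/w12k.png

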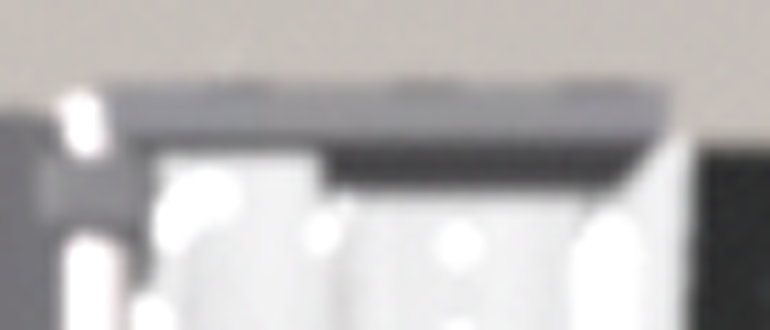

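The skirt's lower corners are at (453,235) and (542,235), against predictions of (449,236) and (543,237) for angle 0 and (552,233) for 0.1. The other flap points match the initial image, so the flap is shut. The nearby bystanders stand where they were and the arm is clear. One settling row, then I hand in.

Call:
arm_command([
  [79,0,0,0,0,0,0],
  [79,0,0,0,0,0,0],
])

```text
time: 9.8
ee_pos: [0.5321, -0.014, 0.1738]
eef_rot: [-0.586, -0.396, 0.586, -0.396]
ft_force: [-0.4, -0.8, -0.2]
width: 0.0599
```

```bash
python3 - <<'E'
from h import *
rep(); print(close_job())
E
```

```text
t 9.8 reader TCP [-132.    31.8  173.8] yaw y -21.94 tilt [-1.e+00 -4.e-04 -0.e+00] F [-0.4  -0.8  -0.19] w 0.0599 q [ 0.45  0.18 -0.56  1.71  0.1   1.28 -2.09]
the job is handed in; nothing more can be done
None
```

The carrier is home against the end stop and the flap has sprung shut behind its block. I handed the job in at about 9.8 s, and it reported no verdict.

With the jaws 60 mm apart, the left finger held the flap at about 0.58–0.6 rad. The right finger pushed the plate until the force rose to about 13 N with no further motion. I then backed off and lifted clear.

**Last checks:**
- **Carrier:** the rear of the push plate is at reader x ≈ -50.5, so the carrier's front is at about +57.5. It lies skewed by about 2°.
- **Flap:** the skirt corners match the shut prediction to about 1 px in the raw picture, and the other flap points match the first picture.
- **Bystanders:** the dish, stopper, vial and jar look unmoved in the last pictures. I did not look at the reagent bottle, wash bottle or flask again, but the arm passed well clear of them.
- **Arm:** it hangs free, with no contact force beyond sensor noise.

**What disagreed:**
- The fingertips sat about 30 mm nearer the palm than the TCP, so I found the paddle by force and camera instead of by height.
- One camera estimate of the flap angle after the lift read about 0.4. That view is ill-conditioned for the angle, so I went by the skirt corners instead.

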